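Gauge the depth of the well and set it on the rule

ROBOT

A 7-joint arm with a two-finger parallel gripper is mounted at the origin on the work surface; the furniture and walls round the work are solid. World frame = base frame: x ahead of the robot, y to its left, z up, the work surface at z = 0. Lengths are in m, angles in rad, forces in N, time in s.
With the tool pointing down it reaches from about 0.4 to 0.85 m from the base axis. Payload 4.5 kg.
Tool frame: the origin (TCP) lies on the centre line of the jaws, within the pads' length; the fingertips stand 17 mm ahead of it and the grasp point (between the pads) lies 2 mm behind it (env.tip_extent is the distance from the TCP to the fingertips, in m); x points along the fingers, z is the direction in which the jaws open and shut, and the axes are right-handed (so a half turn about x gives the same grasp; the last joint's range is limited). The gripper opens to 85 mm and grips with 20 to 120 N. Pads are 22 mm wide; open, the fingers measure 114 mm over their backs; the gripper's body (76 mm by 85 mm) begins 54 mm behind the grasp point. The pads swing forward as they close: fully open they stand 13 mm farther back than shut.
Start: joints at [1.344, 0.689, -0.195, 1.565, 0.157, 0.902, -0.215], TCP at [0.161, -0.604, 0.248] pointing down, gripper open.
Joint ranges: [-3.01, 3.01], [-0.46, 2.08], [-1.47, 1.51], [0.13, 2.56], [-1, 4.14], [0.04, 2.09], [-2.66, 2.66]. Speed limits (rad/s): [2.57, 2.57, 3.14, 3.14, 3.14, 3.14, 3.14].

INTERFACE

Orientations are given as a rotation vector (axis times angle).
In Python, from bench import monitor, snapshot, workorder, env gives the robot as it stands.
- The arm moves only by the tool drive_tool, never from a script. Its arguments are lists of equal length, an entry for each row: "xyz": the shift along the tool's x, y, z in cm, a list of three; "twist": the turn about the tool's x in rad. In form: {"xyz": [[dx, dy, dz], ...], "twist": [twist, ...]}. A call has 1 to 8 rows; each row is the pose to reach, as a shift and turn from the pose measured when the call began, along the tool's axes at that moment; what a row does not reach only later rows make up. A row lasts 1/10 s, in which the tool goes at most 50 mm and 8.59 degrees, less where a joint would pass 70% of its speed; a pose out of reach is approached as far as the arm can. A call with a gripper value outside its range is refused whole. "claw" is the finger opening in cm, from 0 to 8.54, set as the call begins (left out, the last holds). The fingers move at their own pace and stop on an object; "force" is the grip in N (left out, the last holds). Time passes only in rows, so rows that repeat a pose let the fingers close. It gives the time, the measured TCP pose, the force and the opening at its end, in the units of the state.
- monitor.observe(): the state, without advancing time (a new reading comes with each control period).
- snapshot(name): name is "side" or "top"; returns a dict with "frame" (420x560x3 uint8, red, green, blue), "fx", "fy", "cx", "cy" (pixels), "dist" ([k1, k2, p1, p2, k3] as OpenCV has them; the pictures are not rectified), "eye" and "rotation" of the camera in the world. Camera axes: x right, y down, z forward; pixel columns grow to the right and rows downward; lengths in m; the calibration is good to about 2 mm. A picture is of the moment at which its call begins. There is no depth.
- workorder.job_done(): hands the job in, once; it reports no verdict.
The state is a dict: "time_s": time; "joint_positions": joint angles; "qvel": joint speeds; "effort": joint torques, N m; "tool_pos": TCP position; "eef_rot": TCP orientation; "force": force on the tool from outside, world axes, zero at the start; "torque": the same for the moment, N m; "finger_gap": finger opening in m.
Only numpy, scipy, OpenCV 4.12 (cv2) and the standard library are available. Lean on these libraries where they do the work, as an engineer would, in place of code of your own. Each camera call takes 0.05 s, during which the arm holds its last target.

TASK

Find out how deep the well in the aluminium block is: take the depth rod out of its stand, lower it into the well until it rests on the bottom without letting it drop, and leave it standing there. Then slide the cursor along the rule to the depth that the rod went in below the top of the block, to within about 4 mm. Do not shift the specimen cup or the test-kit carton.

Things in the scene. Friction and masses are not known exactly. Their poses are not given: they have to be found in the camera images.
- rod: the depth rod: loose, steel, round, 0.18 kg, 176 mm long, upright in its stand at the start. Stem 18 mm thick, 120 mm long, chamfered foot, dark ring every 10 mm (wider at 50, 100); then a collar 40 mm wide, 120 to 126 mm from the tip; then a black grip 26 mm thick, 126 to 176 mm from the tip: hold it there, from above. Origin: centre of the lower end (tip); z up along the rod
- rod_tip (a point): the centre of the rod's lower end (same as the rod's origin)
- rod_collar (a point): the centre of the underside of the rod's collar, 120 mm above the tip: depth gone in = 120 mm less the height of this point over the top of the block
- stand: grey block 80x80x62 mm on a black foot 96x96x10 mm, fixed; a round pocket, 21 mm wide and 52 mm deep, in the middle of its top holds the rod with its tip 10 mm above the table. Origin: centre of the underside
- block: finned aluminium block, about 93x86 mm, 105 mm high, on a grey foot 100x100 mm, fixed; one round blind well, 22 mm wide with a chamfered mouth, goes straight down in the middle of its top. The well is 40 to 85 mm deep, different every time and hard to see from outside; its floor is flat and rigid. Origin: centre of the underside
- well_mouth (a point): the centre of the well's mouth, level with the top of the block (105 mm above the table); z points up
- rule: the rule: fixed aluminium bar 60x190 mm, 22 mm thick, with a rail, a grey stop block at each end and a dark tick every 10 mm from 0 to 110 mm (longer at 0, 50, 100). Origin: centre of the underside; its y axis runs along the bar towards growing reading: tick 0 at y = -55 mm, tick 110 at y = +55 mm. Its yaw is within 0.3 rad of the world's, so readings grow to the robot's left
- cursor (a joint): reading of the cursor on the rule, in m: 0 at tick 0, 0.110 at the last tick; it grows along the rule's +y. It slides with about 1.5 N of friction and stays where it is left. At the start it stands between 0 and 0.025
- cursor_top (a point): centre of the top of the cursor's grey upright tab, 69.5 mm above the table. The tab is 16 mm thick along the rule (its y), 24 mm wide across it (x), and rises 36 mm from the cursor's foot, whose top is 33.5 mm above the table; it can be pinched or pushed. This point is at x = 12 mm in the rule's frame and at the y of the tick that is read. Axes as the rule's
- specimen_cup: bystander: white-lidded specimen cup, 66 mm in diameter, 75 mm high, loose; origin: centre of the underside
- test_kit: bystander: small carton 62x112x21 mm lying flat, loose; origin: centre of the underside
Mind the look-alikes: they are no part of the job. There is more than one size of the rod; the job needs the smallest.

How it is judged:
On the way:
1. the rod stands at rest on the bottom of the well, let go (z of rod_tip in the frame of well_mouth below -0.036 m and horizontal distance between rod_tip and well_mouth below 0.006 m and angle between rod's own z axis and vertical below 0.14 rad and linear speed of rod below 0.02 m/s and contact force between rod and the arm below 0.2 N and contact force between rod and the fingers below 0.2 N), for 0.3 s.
At the end, for the whole second after the job is handed in: The rod stands in the well, let go and at rest on its floor (upright within 0.14 rad, tip within 6 mm of the well's axis), and the cursor is at rest with its reading within 4 mm of the depth of the rod's tip below the top of the block (all of step 1 and velocity of joint cursor between -0.005 and 0.005 m/s and ((z of rod_tip in the frame of well_mouth between -0.040001 and -0.037 m and value of joint cursor between 0.033 and 0.044 m) or (z of rod_tip in the frame of well_mouth between -0.043001 and -0.04 m and value of joint cursor between 0.036 and 0.047 m) or (z of rod_tip in the frame of well_mouth between -0.046001 and -0.043 m and value of joint cursor between 0.039 and 0.05 m) or (z of rod_tip in the frame of well_mouth between -0.049001 and -0.046 m and value of joint cursor between 0.042 and 0.053 m) or (z of rod_tip in the frame of well_mouth between -0.052001 and -0.049 m and value of joint cursor between 0.045 and 0.056 m) or (z of rod_tip in the frame of well_mouth between -0.055001 and -0.052 m and value of joint cursor between 0.048 and 0.059 m) or (z of rod_tip in the frame of well_mouth between -0.058001 and -0.055 m and value of joint cursor between 0.051 and 0.062 m) or (z of rod_tip in the frame of well_mouth between -0.061001 and -0.058 m and value of joint cursor between 0.054 and 0.065 m) or (z of rod_tip in the frame of well_mouth between -0.064001 and -0.061 m and value of joint cursor between 0.057 and 0.068 m) or (z of rod_tip in the frame of well_mouth between -0.067001 and -0.064 m and value of joint cursor between 0.06 and 0.071 m) or (z of rod_tip in the frame of well_mouth between -0.070001 and -0.067 m and value of joint cursor between 0.063 and 0.074 m) or (z of rod_tip in the frame of well_mouth between -0.073001 and -0.07 m and value of joint cursor between 0.066 and 0.077 m) or (z of rod_tip in the frame of well_mouth between -0.076001 and -0.073 m and value of joint cursor between 0.069 and 0.08 m) or (z of rod_tip in the frame of well_mouth between -0.079001 and -0.076 m and value of joint cursor between 0.072 and 0.083 m) or (z of rod_tip in the frame of well_mouth between -0.082001 and -0.079 m and value of joint cursor between 0.075 and 0.086 m) or (z of rod_tip in the frame of well_mouth between -0.085001 and -0.082 m and value of joint cursor between 0.078 and 0.089 m) or (z of rod_tip in the frame of well_mouth between -0.088001 and -0.085 m and value of joint cursor between 0.081 and 0.092 m) or (z of rod_tip in the frame of well_mouth between -0.091001 and -0.088 m and value of joint cursor between 0.084 and 0.095 m))); the robot touches nothing.
It fails at once if the rod is dropped in the well (faster than 0.4 m/s inside it) (z of rod_tip in the frame of well_mouth below -0.005 m and horizontal distance between rod_tip and well_mouth below 0.012 m and linear speed of rod above 0.4 m/s).
It fails at once if the specimen cup or the test-kit carton is shifted by more than 30 mm (distance of any of specimen_cup, test_kit from where it was at the start of the episode above 0.03 m).
It also fails if it takes over 54 s, if anything falls off the work surface, if the arm or the gripper's body presses on something with over 40 N, if the wrist force passes 120 N, or if a joint passes its speed limit or range.

## Working session

There is one attempt and no reset: what is moved stays moved. The work goes in short steps, Python scripts to look and compute and a tool call to move; the robot and the scene stay as the last step left them, time stands still between calls to the robot, and variables do not carry over. Pictures are saved under pics/ and viewed, and the job is handed in when it is done.

Besides the shell and the picture viewer there is one more tool, called after "Emit:" as name(argument=value, ...), one argument or row to a line, values as JSON. drive_tool: Moves the arm, as the interface text tells. Its arguments: {"type":"object","properties":{"xyz":{"type":"array"},"twist":{"type":"array"},"claw":{"type":"number"},"force":{"type":"number"}},"required":["xyz","twist"]}

```bash
ls; mkdir -p pics
python3 - <<'E'
from bench import monitor, snapshot, workorder, env
import cv2,numpy as np
s=monitor.observe(); print({k:np.round(v,3) for k,v in s.items()})
for n in ["side","top"]:
    d=snapshot(n); cv2.imwrite(f"pics/{n}0.png",d["frame"][:,:,::-1]); print({k:v for k,v in d.items() if k!="frame"})
E
```

```text
pics
{'time_s': np.float64(0.0), 'joint_positions': array([ 1.344,  0.69 , -0.195,  1.566,  0.157,  0.902, -0.215]), 'qvel': array([-0.   ,  0.   , -0.001,  0.001,  0.001, -0.002, -0.001]), 'effort': array([-1.0000e-03, -5.3961e+01, -1.2670e+00, -1.5854e+01,  9.0000e-03,
        9.0000e-03, -0.0000e+00]), 'tool_pos': array([ 0.161, -0.603,  0.247]), 'eef_rot': array([ 1.016,  1.323, -1.014]), 'force': array([ 0.194, -0.467, -0.044]), 'torque': array([ 0.017, -0.03 ,  0.021]), 'finger_gap': np.float64(0.085)}
{'fx': 524.31609464767, 'fy': 524.31609464767, 'cx': 277.1988572498876, 'cy': 209.8914725189104, 'dist': array([-0.17109624,  0.        ,  0.        ,  0.        ,  0.        ]), 'eye': array([0.02319581, 0.96549072, 0.92360529]), 'rotation': array([-0.54901557,  2.56982664, -1.29743455])}
{'fx': 414.15838796646574, 'fy': 414.15838796646574, 'cx': 273.321616372708, 'cy': 210.44383624697377, 'dist': array([-0.10370167,  0.        ,  0.        ,  0.        ,  0.        ]), 'eye': array([ 0.40175643, -0.05751819,  0.95768656]), 'rotation': array([-2.11930224,  2.18347205, -0.13981768])}
```

View pics/side0.png

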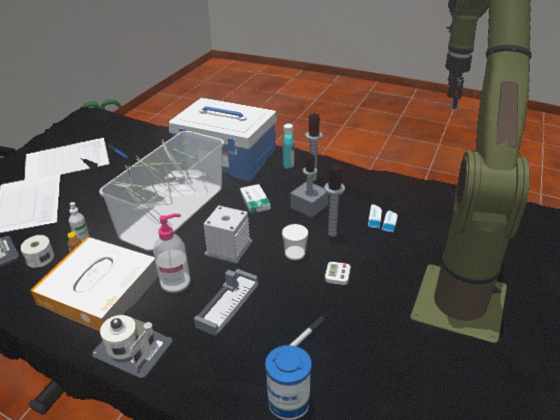

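View pics/top0.png

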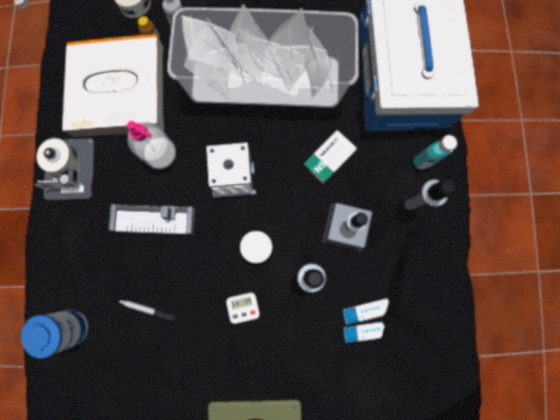

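Run:
```python
import cv2
a=cv2.imread("pics/side0.png");b=cv2.imread("pics/top0.png")
cv2.imwrite("pics/side0z.png",cv2.resize(a[100:340,180:380],None,fx=2.5*1,fy=2.5,interpolation=cv2.INTER_CUBIC))
cv2.imwrite("pics/top0z.png",cv2.resize(b[120:300,90:470],None,fx=2.1,fy=2.1,interpolation=cv2.INTER_CUBIC))
```

```text
(no output)
```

View pics/side0z.png

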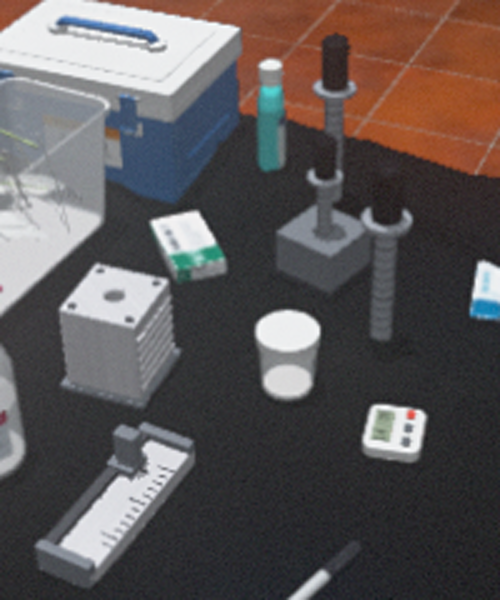

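View pics/top0z.png

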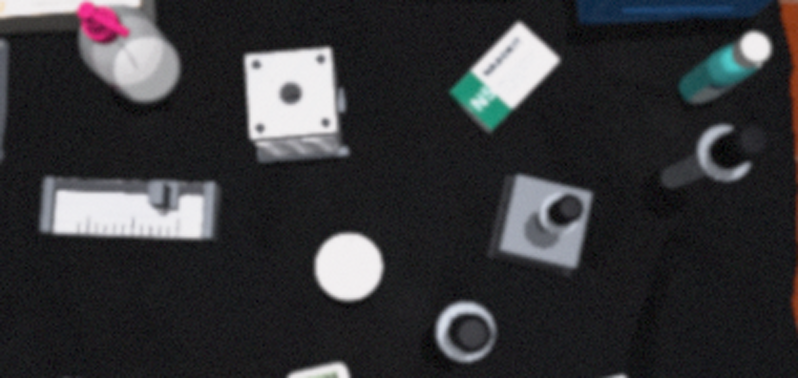

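```bash
cat > h.py <<'E'
import numpy as np,cv2
from bench import monitor,snapshot,workorder,env
from scipy.spatial.transform import Rotation as R
def ray(d,uv):
    K=np.array([[d["fx"],0,d["cx"]],[0,d["fy"],d["cy"]],[0,0,1]])
    p=cv2.undistortPoints(np.array([[uv]],float),K,d["dist"])[0,0]
    return np.array(d["eye"]),R.from_rotvec(d["rotation"]).as_matrix()@np.array([p[0],p[1],1])
def onz(d,uv,z):
    e,r=ray(d,uv); return e+r*(z-e[2])/r[2]
def proj(d,P):
    K=np.array([[d["fx"],0,d["cx"]],[0,d["fy"],d["cy"]],[0,0,1]])
    M=R.from_rotvec(d["rotation"]).as_matrix().T
    q=M@(np.array(P)-d["eye"])
    return cv2.projectPoints(q.reshape(1,1,3),np.zeros(3),np.zeros(3),K,d["dist"])[0].ravel()
def tri(d1,u1,d2,u2):
    e1,r1=ray(d1,u1);e2,r2=ray(d2,u2)
    r1/=np.linalg.norm(r1);r2/=np.linalg.norm(r2)
    A=np.stack([r1,-r2],1);t=np.linalg.lstsq(A,e2-e1,rcond=None)[0]
    a=e1+r1*t[0];b=e2+r2*t[1];return (a+b)/2,np.linalg.norm(a-b)
def crop(d,x0,y0,x1,y1,s,name):
    cv2.imwrite("pics/"+name,cv2.resize(d["frame"][y0:y1,x0:x1,::-1],None,fx=s,fy=s,interpolation=cv2.INTER_CUBIC))
E
python3 - <<'E'
from h import *
t=snapshot("top");s=snapshot("side")
import pickle;pickle.dump((t,s),open("v0.pkl","wb"))
crop(t,195,130,275,205,9,"t_block.png");crop(t,315,195,385,260,9,"t_stand.png");crop(t,100,195,205,245,7,"t_rule.png")
crop(s,285,140,345,220,7,"s_stand.png");crop(s,190,195,260,270,7,"s_block.png");crop(s,185,260,270,340,7,"s_rule.png")
E
```

```text
(no output)
```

View pics/t_block.png

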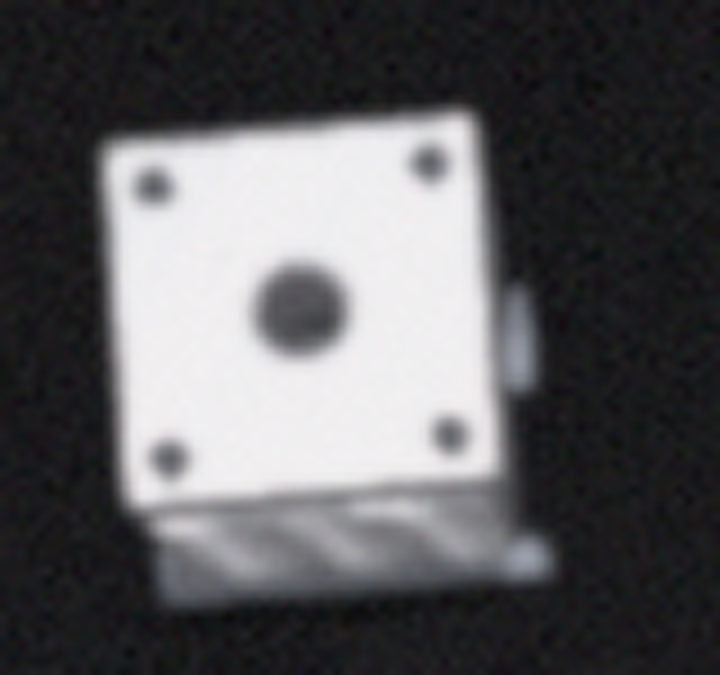

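View pics/t_stand.png

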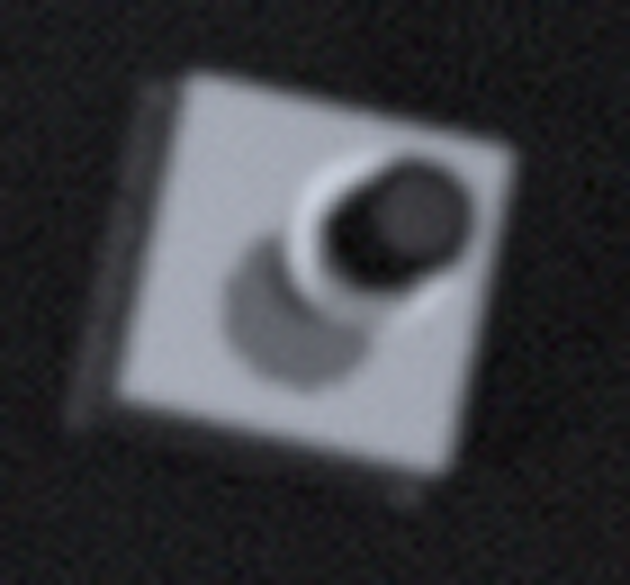

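View pics/t_rule.png

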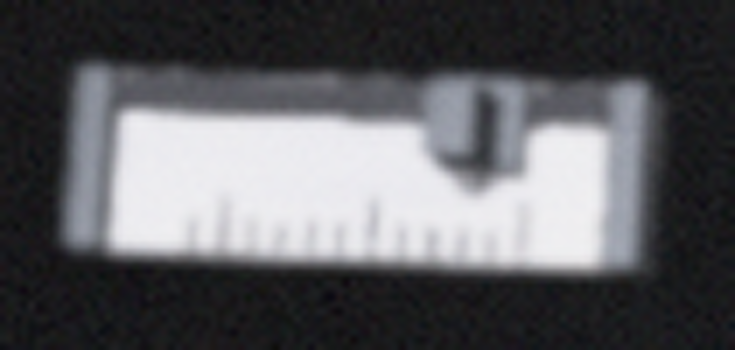

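View pics/s_stand.png

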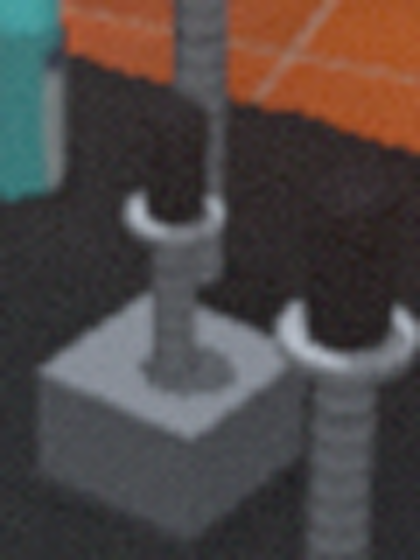

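View pics/s_rule.png

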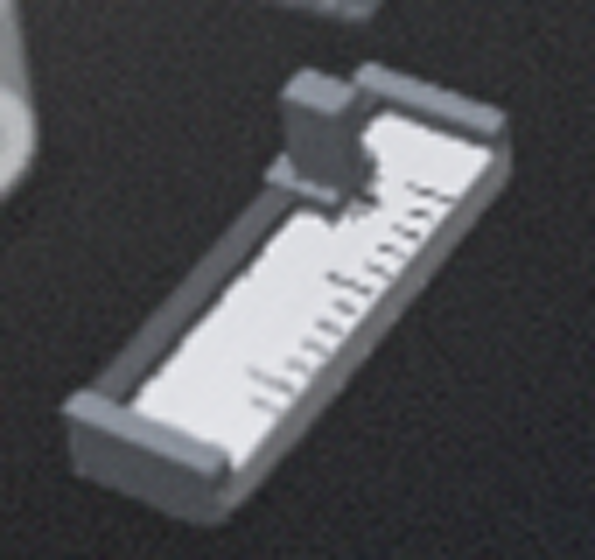

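View pics/s_block.png

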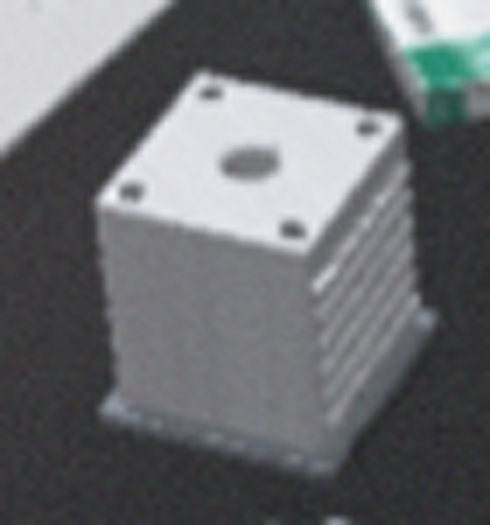

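Run:
```python
from h import *
import pickle;t,s=pickle.load(open("v0.pkl","rb"))
def hole(d,b,th,z,nm):
    x0,y0,x1,y1=b;g=cv2.cvtColor(d["frame"][y0:y1,x0:x1],cv2.COLOR_RGB2GRAY)
    g=cv2.resize(g,None,fx=4,fy=4,interpolation=cv2.INTER_CUBIC)
    m=(g>th).astype(np.uint8)
    cs,h=cv2.findContours(m,cv2.RETR_CCOMP,cv2.CHAIN_APPROX_NONE)
    for c,hh in zip(cs,h[0]):
        a=cv2.contourArea(c)
        if a<250: continue
        r=cv2.minAreaRect(c);M=cv2.moments(c);cen=(np.array([M['m10'],M['m01']])/M['m00']+.5)/4-.5+[x0,y0]
        box=(cv2.boxPoints(r)+.5)/4-.5+[x0,y0]
        print(nm,"hole" if hh[3]>=0 else "outer",a,cen.round(2),onz(d,cen,z).round(4),[onz(d,q,z)[:2].round(4).tolist() for q in box] if a>2000 else "")
hole(t,(195,130,275,205),150,.105,"blk top")
hole(s,(190,195,260,270),165,.105,"blk side")
c=[(np.array(p)+.5)/9-.5+[315,195] for p in [(190,72),(517,145),(450,475),(118,395)]]
C=np.array([onz(t,q,.072)[:2] for q in c]);print("stand t",C.round(4),C.mean(0), "yaw",np.arctan2(*(C[0]-C[3])[::-1]))
c=[(np.array(p)+.5)/7-.5+[285,140] for p in [(38,370),(152,295),(285,365),(190,437)]]
C=np.array([onz(s,q,.072)[:2] for q in c]);print("stand s",C.round(4),C.mean(0))
# grip top in top view, collar in side
print("griptop t",onz(t,(np.array((424,212))+.5)/9-.5+[315,195],.186))
print("collar s",onz(s,(np.array((176,209))+.5)/7-.5+[285,140],.136))
for n,p in dict(t0=(521,258),t100=(224,245),ptr=(478,186)).items(): print(n,onz(t,(np.array(p)+.5)/7-.5+[100,195],.022).round(4))
f=lambda p:(np.array(p)+.5)/7-.5+[185,260]
T=[onz(s,f(p),.0695)[:2] for p in [(280,97),(307,70),(362,93),(335,112)]];print("tab s",np.round(T,4),np.mean(T,0))
```

```text
blk top outer 526.0 [217.63 189.31] [0.5636 0.0585 0.105 ] 
blk top outer 325.0 [230.72 188.87] [0.5637 0.031  0.105 ] 
blk top outer 27254.0 [228.34 164.83] [0.6155 0.0353 0.105 ] [[0.6614, 0.0826], [0.6638, -0.0071], [0.5586, -0.011], [0.5562, 0.0771]]
blk top hole 1230.5 [227.98 164.06] [0.6172 0.036  0.105 ] 
blk side outer 10366.0 [225.28 217.96] [0.6148 0.0405 0.105 ] [[0.6532, 0.0865], [0.6907, -0.0006], [0.5766, -0.0068], [0.546, 0.0784]]
blk side hole 498.5 [225.24 217.91] [0.6151 0.0403 0.105 ] 
blk side outer 1696.5 [252.35 198.2 ] [ 0.5905 -0.0675  0.105 ] 
blk side outer 4019.5 [197.53 201.69] [0.7212 0.006  0.105 ] [[0.7599, -0.0145], [0.6989, -0.0403], [0.6494, 0.0442], [0.7068, 0.0689]]
stand t [[ 0.5329 -0.1924]
 [ 0.5129 -0.2707]
 [ 0.4342 -0.2499]
 [ 0.4558 -0.1714]] [ 0.48395062 -0.22111674] yaw -0.2654473758862157
stand s [[ 0.5265 -0.1778]
 [ 0.5045 -0.2485]
 [ 0.4343 -0.2211]
 [ 0.4514 -0.158 ]] [ 0.4791664  -0.20132137]
griptop t [ 0.48502941 -0.22275441  0.186     ]
collar s [ 0.48344886 -0.22031541  0.136     ]
t0 [0.485 0.171 0.022]
t100 [0.4919 0.27   0.022 ]
ptr [0.509  0.1853 0.022 ]
tab s [[0.5345 0.1935]
 [0.5326 0.1779]
 [0.5098 0.1805]
 [0.5137 0.1925]] [0.52266227 0.18610307]
```

Run:
```python
from h import *
import pickle;t,s=pickle.load(open("v0.pkl","rb"))
print("decoy1 base s",onz(s,(333,234),0),"grip top tri",tri(t,(314,279),s,(335,170)))
print("decoy2 base t",onz(t,(410,207),0),"grip top tri",tri(t,(446,188),s,(314.5,117)))
print("well tri",tri(t,(227.98,164.06),s,(225.24,217.91)))
print("cup",tri(t,(256,247),s,(295,232)))
o=monitor.observe();M=R.from_rotvec(o["eef_rot"]).as_matrix();print(M.round(3));print(env.tip_extent)
```

```text
decoy1 base s [ 0.37536895 -0.13217115  0.        ] grip top tri (array([ 0.37645113, -0.12536883,  0.21444002]), np.float64(0.0014853845111397182))
decoy2 base t [ 0.52785643 -0.37937039  0.        ] grip top tri (array([ 0.53156195, -0.37554684,  0.22156378]), np.float64(0.000685902039073429))
well tri (array([0.61786991, 0.03632538, 0.10146056]), np.float64(0.0004743090633193998))
cup (array([ 0.44232683, -0.01750781,  0.07028112]), np.float64(9.992379508550038e-05))
[[-0.     0.966  0.258]
 [ 0.001  0.258 -0.966]
 [-1.    -0.    -0.001]]
0.017
```

Emit:
drive_tool(
  xyz=[
    [-5,0,0],
    [-5.3,5,-3.5],
    [-5.3,10,-7],
    [-5.3,15,-10.5],
    [-5.3,20,-14],
    [-5.3,25,-17.5],
    [-5.3,30,-21],
    [-5.3,35,-24.5],
  ],
  twist=[0,0,0,0,0,0,0,0],
  claw=6,
  force=40,
)

```text
time_s: 1.0
tool_pos: [0.3872, -0.3341, 0.301]
eef_rot: [1.016, 1.322, -1.015]
force: [0.4, -0.9, -0.0]
finger_gap: 0.0601
```

```bash
cat >> h.py <<'E'
def to(p,yawd=None):
    o=monitor.observe();M=R.from_rotvec(o["eef_rot"]).as_matrix()
    print("t",round(o["time_s"],2),"pos",np.round(o["tool_pos"],4),"q",np.round(o["joint_positions"],2),"F",np.round(o["force"],2),"gap",round(float(o["finger_gap"]),4))
    print("tool x",M[:,0].round(4),"jaw yaw",np.arctan2(M[1,2],M[0,2]).round(3))
    if p is not None: print("shift cm",(M.T@(np.array(p)-o["tool_pos"])*100).round(2))
E
python3 -c "
from h import *
to([.4845,-.2215,.30])"
```

```text
t 1.0 pos [ 0.3872 -0.3341  0.301 ] q [ 0.76  0.47 -0.21  1.83  0.13  0.85 -0.82] F [ 0.38 -0.9  -0.03] gap 0.0601
tool x [-3.e-04  9.e-04 -1.e+00] jaw yaw -1.31
shift cm [ 0.11 12.3  -8.37]
```

Emit:
drive_tool(
  xyz=[
    [0,4,-2.8],
    [0,8,-5.5],
    [0,12.3,-8.4],
    [0,12.3,-8.4],
    [0,12.3,-8.4],
  ],
  twist=[0,0,0,0,0],
)

```text
time_s: 1.5
tool_pos: [0.4852, -0.2195, 0.3009]
eef_rot: [1.013, 1.324, -1.011]
force: [-0.4, -0.1, 0.0]
finger_gap: 0.06
```

```bash
python3 -c "
from h import *
to([.4845,-.2215,.164])
t=snapshot('top');s=snapshot('side')
crop(t,300,170,400,260,6,'t1.png');crop(s,260,90,360,220,4.5,'s1.png')"
```

```text
t 1.5 pos [ 0.4852 -0.2195  0.3009] q [ 0.47  0.5  -0.21  1.77  0.13  0.88 -1.1 ] F [-0.35 -0.11  0.03] gap 0.06
tool x [-5.0e-04  1.4e-03 -1.0e+00] jaw yaw -1.306
shift cm [13.69 -0.12  0.19]
```

View pics/t1.png

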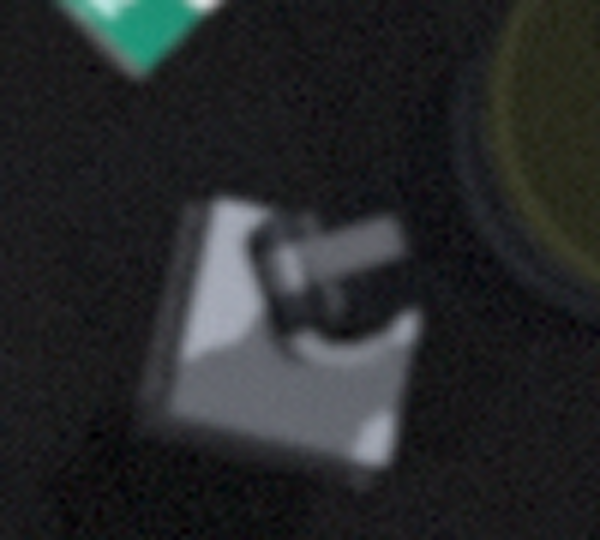

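View pics/s1.png

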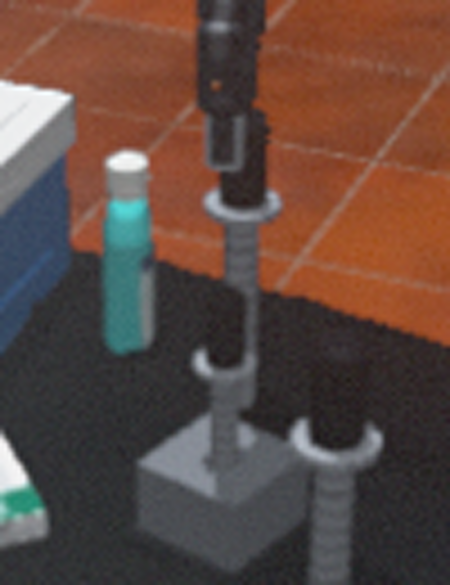

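Emit:
drive_tool(
  xyz=[
    [4,-0.1,0.2],
    [8,-0.1,0.2],
    [11.5,-0.1,0.2],
    [13.7,-0.1,0.2],
    [13.7,-0.1,0.2],
    [13.7,-0.1,0.2],
  ],
  twist=[0,0,0,0,0,0],
)

```text
time_s: 2.2
tool_pos: [0.4821, -0.226, 0.1643]
eef_rot: [1.017, 1.321, -1.02]
force: [-0.5, 0.1, 0.9]
finger_gap: 0.06
```

```bash
python3 -c "
from h import *
to([.4845,-.2215,.164])
s=snapshot('side')
crop(s,260,90,360,220,4.5,'s2.png')"
```

```text
t 2.2 pos [ 0.4821 -0.226   0.1643] q [ 0.45  0.69 -0.16  1.92  0.2   0.54 -1.16] F [-0.47  0.11  0.93] gap 0.06
tool x [-2.e-03 -4.e-04 -1.e+00] jaw yaw -1.314
shift cm [ 0.03  0.34 -0.37]
```

View pics/s2.png

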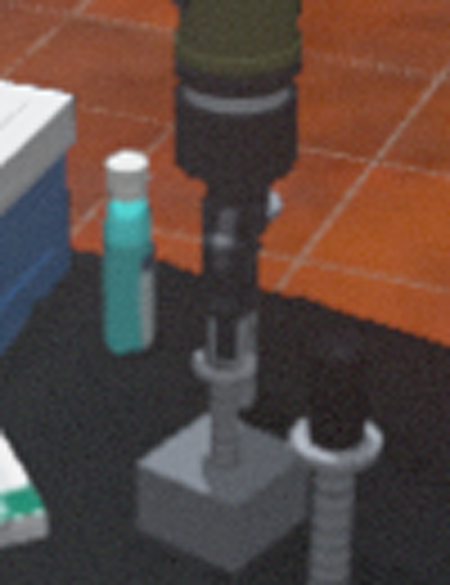

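Emit:
drive_tool(
  xyz=[
    [0,0.34,-0.37],
    [0,0.34,-0.37],
    [0,0.34,-0.37],
  ],
  twist=[0,0,0],
)

```text
time_s: 2.55
tool_pos: [0.4859, -0.2214, 0.1659]
eef_rot: [1.017, 1.318, -1.017]
force: [-0.1, -0.4, 0.0]
finger_gap: 0.0602
```

```bash
python3 -c "
from h import *
to([.4845,-.2215,.164])"
```

```text
t 2.55 pos [ 0.4859 -0.2214  0.1659] q [ 0.44  0.69 -0.16  1.92  0.2   0.54 -1.17] F [-0.12 -0.37  0.  ] gap 0.0602
tool x [ 0.0017 -0.0015 -1.    ] jaw yaw -1.313
shift cm [ 0.19 -0.13 -0.03]
```

Emit:
drive_tool(
  xyz=[
    [0.2,-0.1,0],
    [0.2,-0.1,0],
    [0.2,-0.1,0],
    [0.2,-0.1,0],
    [0.2,-0.1,0],
    [0.2,-0.1,0],
  ],
  twist=[0,0,0,0,0,0],
  claw=1.5,
  force=40,
)

```text
time_s: 3.15
tool_pos: [0.4849, -0.2216, 0.1641]
eef_rot: [1.017, 1.318, -1.017]
force: [-0.5, -0.1, 3.5]
finger_gap: 0.0251
```

```bash
python3 -c "
from h import *
to([.4845,-.2215,.164])"
```

```text
t 3.15 pos [ 0.4849 -0.2216  0.1641] q [ 0.44  0.69 -0.16  1.93  0.2   0.53 -1.17] F [-0.55 -0.11  3.55] gap 0.0251
tool x [ 0.0017 -0.0015 -1.    ] jaw yaw -1.313
shift cm [ 0.01 -0.04 -0.02]
```

Emit:
drive_tool(
  xyz=[
    [-1.5,0,0],
    [-3.5,0,0],
    [-6,0,0],
    [-9,0,0],
    [-12,0,0],
    [-13.6,0,0],
    [-13.6,0,0],
  ],
  twist=[0,0,0,0,0,0,0],
)

```text
time_s: 3.85
tool_pos: [0.4858, -0.222, 0.3018]
eef_rot: [1.018, 1.313, -1.016]
force: [0.5, -0.3, -2.4]
finger_gap: 0.0247
```

```bash
python3 -c "
from h import *
to([.617,.037,.30])
t=snapshot('top');s=snapshot('side')
crop(s,230,60,390,220,3.7,'s3.png')"
```

```text
t 3.85 pos [ 0.4858 -0.222   0.3018] q [ 0.48  0.5  -0.21  1.78  0.13  0.87 -1.11] F [ 0.52 -0.32 -2.4 ] gap 0.0247
tool x [ 0.0059 -0.0032 -1.    ] jaw yaw -1.314
shift cm [  0.18  19.27 -21.71]
```

View pics/s3.png

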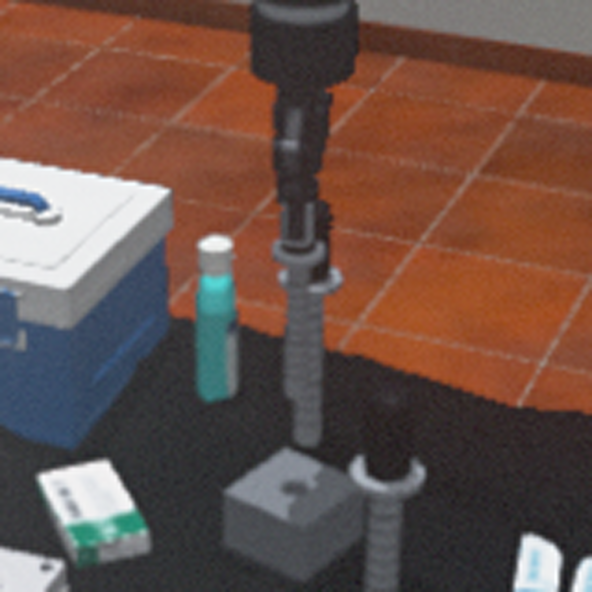

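Emit:
drive_tool(
  xyz=[
    [0.2,2.5,-3],
    [0.2,5.5,-6.3],
    [0.2,8.5,-9.6],
    [0.2,11.5,-13],
    [0.2,14.5,-16.4],
    [0.2,17.5,-19.7],
    [0.2,19.3,-21.7],
    [0.2,19.3,-21.7],
  ],
  twist=[0,0,0,0,0,0,0,0],
)

```text
time_s: 4.75
tool_pos: [0.6158, 0.0442, 0.2944]
eef_rot: [1.013, 1.327, -1.011]
force: [0.3, 0.6, -2.0]
finger_gap: 0.0247
```

Emit:
drive_tool(
  xyz=[
    [0,0,0],
    [0,0,0],
    [0,0,0],
  ],
  twist=[0,0,0],
)

```text
time_s: 5.05
tool_pos: [0.6151, 0.0427, 0.2937]
eef_rot: [1.013, 1.327, -1.014]
force: [-0.5, -0.7, -1.5]
finger_gap: 0.0247
```

```bash
python3 -c "
from h import *
to([.617,.037,.30])
import pickle
t=snapshot('top');s=snapshot('side');pickle.dump((t,s),open('v4.pkl','wb'))
crop(s,150,60,310,270,2.8,'s4.png');crop(t,150,90,310,230,4.5,'t4.png')"
```

```text
t 5.05 pos [0.6151 0.0427 0.2937] q [-0.03  0.63 -0.2   1.53  0.13  1.   -1.57] F [-0.51 -0.72 -1.47] gap 0.0247
tool x [-0.0038  0.0019 -1.    ] jaw yaw -1.307
shift cm [-0.64  0.03  0.6 ]
```

View pics/s4.png

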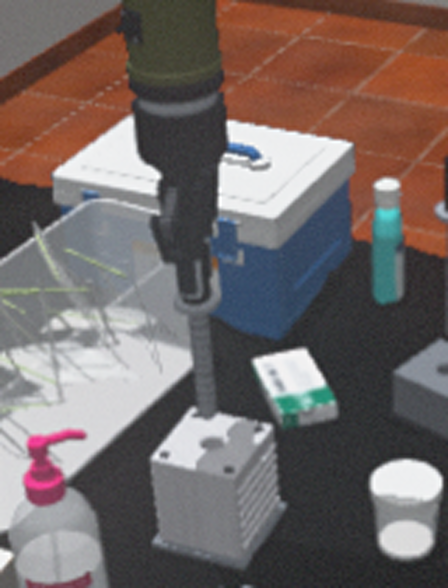

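View pics/t4.png

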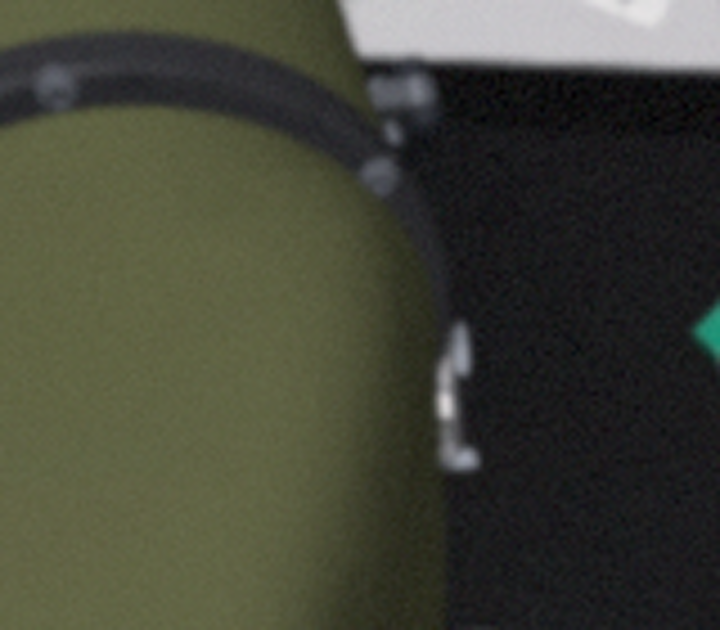

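```bash
python3 -c "
from h import *
import pickle
t,s=pickle.load(open('v4.pkl','rb'))
crop(s,205,150,245,230,7.5,'s4z.png')
to([.616,.038,.294])
b=monitor.observe()['tool_pos']
for dz in (-.03,-.034,-.154): print(dz,proj(s,b+[0,0,dz]))
print(proj(s,[.6172,.0360,.105]),proj(s,[.616,.038,.105]))
"
```

```text
t 5.15 pos [0.6155 0.0428 0.2943] q [-0.03  0.63 -0.2   1.53  0.13  1.   -1.57] F [-0.67  0.22 -2.33] gap 0.0248
tool x [-0.0026  0.0022 -1.    ] jaw yaw -1.307
shift cm [ 0.03 -0.07  0.48]
-0.03 [219.53453729 166.01751613]
-0.034 [219.66898263 167.42412684]
-0.154 [223.54851179 207.42290854]
[225.32981966 216.79897109] [225.35651112 217.33169291]
```

View pics/s4z.png

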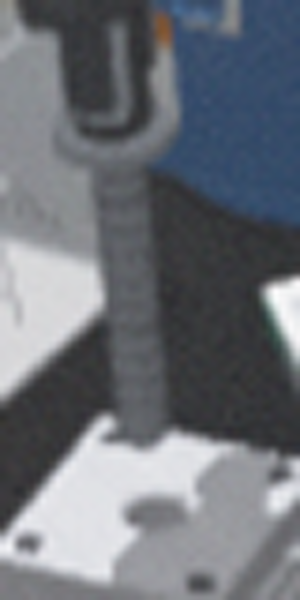

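Emit:
drive_tool(
  xyz=[
    [1,0,0.5],
    [2,0,0.5],
    [2.9,0,0.5],
    [2.9,0,0.5],
    [2.9,0,0.5],
  ],
  twist=[0,0,0,0,0],
)

```text
time_s: 5.65
tool_pos: [0.6165, 0.0382, 0.2648]
eef_rot: [1.013, 1.327, -1.013]
force: [0.2, -0.0, -1.5]
finger_gap: 0.025
```

```bash
python3 -c "
from h import *
P=[]
s=snapshot('side')
for i in range(4):
    P.append(monitor.observe()['tool_pos']);snapshot('side')
b=np.mean(P,0);print(b,np.std(P,0))
to([.6161,.0382,.264])
for dz in (-.03,-.034,-.154): print(dz,proj(s,b+[0,0,dz]))
crop(s,200,160,250,235,7.5,'s5z.png')
"
```

```text
[0.61695958 0.03827716 0.26553223] [7.93055985e-05 3.20124553e-05 1.68413413e-04]
t 5.9 pos [0.6169 0.0382 0.2657] q [-0.03  0.66 -0.19  1.57  0.14  0.93 -1.57] F [-0.48  0.08 -1.55] gap 0.0246
tool x [-0.0017  0.0024 -1.    ] jaw yaw -1.307
shift cm [ 0.17 -0.08 -0.02]
-0.03 [220.88064001 174.97532553]
-0.034 [221.01153232 176.34493208]
-0.154 [224.78696709 215.29707468]
```

View pics/s5z.png

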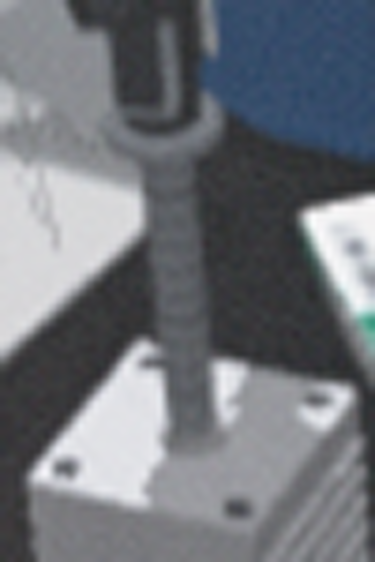

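Emit:
drive_tool(
  xyz=[
    [0,-0.09,0],
    [0,-0.09,0],
    [0.4,-0.09,0],
    [0.8,-0.09,0],
    [1.2,-0.09,0],
    [1.6,-0.09,0],
    [1.6,-0.09,0],
  ],
  twist=[0,0,0,0,0,0,0],
)

```text
time_s: 6.6
tool_pos: [0.6158, 0.0377, 0.2489]
eef_rot: [1.013, 1.326, -1.013]
force: [0.0, 0.5, -2.3]
finger_gap: 0.0247
```

```bash
python3 -c "
from h import *
s=snapshot('side')
to([.6161,.0382,.264])
crop(s,200,160,250,235,7.5,'s6z.png')
"
```

```text
t 6.65 pos [0.6159 0.0378 0.2492] q [-0.03  0.68 -0.19  1.59  0.15  0.89 -1.58] F [-0.02 -0.23 -1.97] gap 0.025
tool x [-0.0023  0.002  -1.    ] jaw yaw -1.307
shift cm [-1.48  0.02 -0.04]
```

View pics/s6z.png

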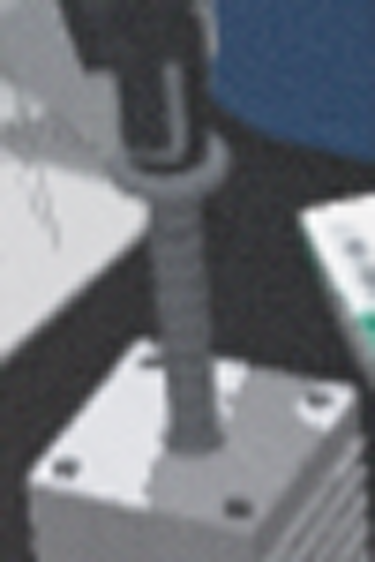

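Emit:
drive_tool(
  xyz=[
    [0.5,0,0],
    [1,0,0],
    [1.5,0,0],
    [2,0,0],
    [2.5,0,0],
    [2.5,0,0],
  ],
  twist=[0,0,0,0,0,0],
)

```text
time_s: 7.25
tool_pos: [0.6157, 0.0376, 0.2233]
eef_rot: [1.013, 1.326, -1.014]
force: [1.1, -0.5, -2.0]
finger_gap: 0.025
```

```bash
python3 -c "
from h import *
to([.6159,.0378,.22])
"
```

```text
t 7.25 pos [0.6157 0.0376 0.2233] q [-0.03  0.71 -0.19  1.62  0.16  0.84 -1.59] F [ 1.12 -0.51 -2.03] gap 0.025
tool x [-0.0033  0.0017 -1.    ] jaw yaw -1.307
shift cm [ 0.33  0.03 -0.01]
```

Emit:
drive_tool(
  xyz=[
    [0.2,0,0],
    [0.4,0,0],
    [0.6,0,0],
    [0.6,0,0],
  ],
  twist=[0,0,0,0],
)

```text
time_s: 7.65
tool_pos: [0.6156, 0.0376, 0.2171]
eef_rot: [1.013, 1.326, -1.014]
force: [1.2, -0.6, -2.2]
finger_gap: 0.025
```

Emit:
drive_tool(
  xyz=[
    [0.2,0,0],
    [0.4,0,0],
    [0.6,0,0],
    [0.6,0,0],
  ],
  twist=[0,0,0,0],
)

```text
time_s: 8.05
tool_pos: [0.6161, 0.0377, 0.2119]
eef_rot: [1.013, 1.325, -1.013]
force: [-0.3, -1.2, 3.2]
finger_gap: 0.0252
```

Emit:
drive_tool(
  xyz=[
    [0.2,0,0],
    [0.2,0,0],
    [0.2,0,0],
  ],
  twist=[0,0,0],
)

```text
time_s: 8.35
tool_pos: [0.6167, 0.038, 0.2118]
eef_rot: [1.015, 1.324, -1.011]
force: [-1.6, -1.3, 11.5]
finger_gap: 0.0252
```

```bash
python3 -c "
from h import *
s=snapshot('side')
to([.6159,.0378,.22])
crop(s,200,160,250,235,7.5,'s7z.png')
"
```

```text
t 8.4 pos [0.6167 0.0379 0.2118] q [-0.03  0.72 -0.18  1.63  0.16  0.81 -1.59] F [-1.56 -0.61 10.79] gap 0.0249
tool x [ 2.0e-04  2.1e-03 -1.0e+00] jaw yaw -1.307
shift cm [-0.82 -0.08 -0.01]
```

View pics/s7z.png

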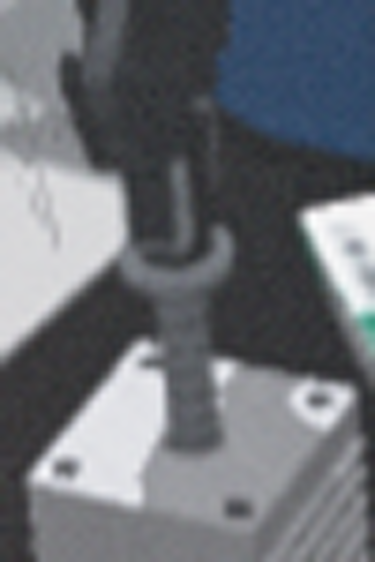

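Emit:
drive_tool(
  xyz=[
    [-0.1,0,0],
    [-0.1,0,0],
  ],
  twist=[0,0],
)

```text
time_s: 8.6
tool_pos: [0.6166, 0.0381, 0.2128]
eef_rot: [1.015, 1.324, -1.011]
force: [1.3, -0.0, -1.4]
finger_gap: 0.0249
```

Emit:
drive_tool(
  xyz=[
    [0,0,0],
    [0,0,0],
    [0,0,0],
    [0,0,0],
  ],
  twist=[0,0,0,0],
  claw=5,
)

```text
time_s: 9.0
tool_pos: [0.6166, 0.0382, 0.2127]
eef_rot: [1.015, 1.324, -1.011]
force: [0.0, -0.1, -0.6]
finger_gap: 0.0499
```

```bash
python3 -c "
from h import *
s=snapshot('side')
to([.6159,.0378,.30])
crop(s,200,160,250,235,7.5,'s8z.png')
"
```

```text
t 9.05 pos [0.6166 0.0382 0.2127] q [-0.03  0.72 -0.18  1.63  0.16  0.81 -1.59] F [-0.37  0.27  0.85] gap 0.0502
tool x [ 1.0e-04  2.4e-03 -1.0e+00] jaw yaw -1.307
shift cm [-8.73 -0.07 -0.  ]
```

View pics/s8z.png

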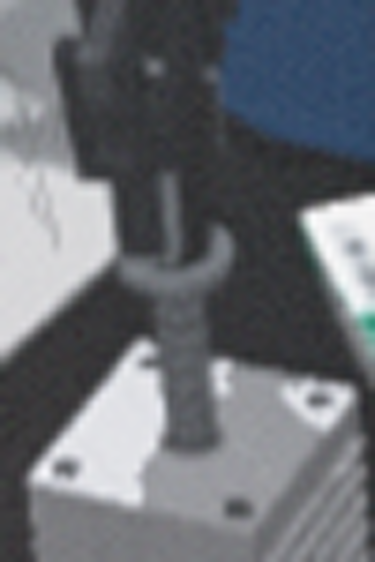

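Emit:
drive_tool(
  xyz=[
    [-2,0,0],
    [-5,0,0],
    [-8,0,0],
    [-11,0,0],
    [-13,0,0],
    [-13,0,0],
  ],
  twist=[0,0,0,0,0,0],
)

```text
time_s: 9.65
tool_pos: [0.6183, 0.0382, 0.346]
eef_rot: [1.018, 1.319, -1.007]
force: [0.5, 0.0, -0.6]
finger_gap: 0.0498
```

```bash
python3 -c "
from h import *
s=snapshot('side')
crop(s,200,160,250,235,8,'s9z.png')
to([.5227,.186,.25])
for D in (.044,.047,.05): print(D,[proj(s,[.6158,.039,.105+.12-D+h]).round(2) for h in (0,.006,.056)])
import pickle;pickle.dump(s,open('v9.pkl','wb'))
"
```

```text
t 9.7 pos [0.6172 0.038  0.3439] q [-0.02  0.59 -0.2   1.46  0.12  1.11 -1.55] F [ 0.39 -1.43 -0.84] gap 0.05
tool x [ 0.003   0.0028 -1.    ] jaw yaw -1.307
shift cm [  9.4   -5.3  -16.74]
0.044 [array([222.9 , 193.49]), array([222.71, 191.53]), array([221.1 , 174.71])]
0.047 [array([222.99, 194.48]), array([222.8 , 192.51]), array([221.19, 175.74])]
0.05 [array([223.08, 195.45]), array([222.9 , 193.49]), array([221.29, 176.77])]
```

View pics/s9z.png

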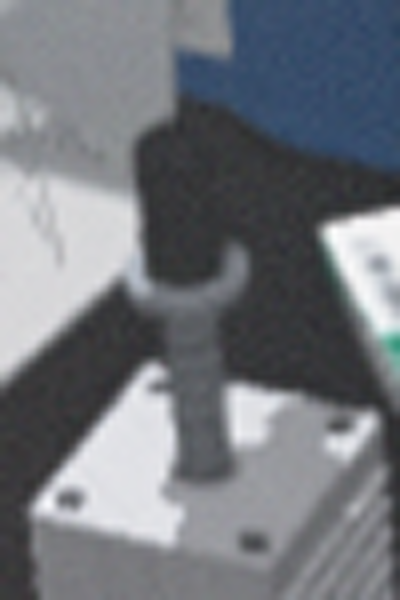

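```bash
python3 -c "
from h import *
import pickle;t,s=pickle.load(open('v0.pkl','rb'))
print('bottle base',onz(s,(172,278),0), 'pump top',tri(t,(137,131),s,(168,216)))
"
```

```text
bottle base [ 6.92110270e-01  2.01230918e-01 -1.11022302e-16] pump top (array([0.6658021 , 0.20053451, 0.2054195 ]), np.float64(0.005251325251389953))
```

Emit:
drive_tool(
  xyz=[
    [1,-1.3,-4.2],
    [3,-2.6,-8.4],
    [5,-4,-12.5],
    [7,-5.3,-16.7],
    [9,-5.3,-16.8],
    [9.4,-5.3,-16.8],
    [9.4,-5.3,-16.8],
  ],
  twist=[0.1,0.2,0.3,0.33,0.33,0.33,0.33],
  claw=5,
  force=30,
)

```text
time_s: 10.4
tool_pos: [0.5222, 0.1852, 0.2487]
eef_rot: [1.259, 1.176, -1.258]
force: [0.4, 0.7, 0.3]
finger_gap: 0.0498
```

```bash
python3 -c "
from h import *
to([.5225,.1852,.058])
s=snapshot('side')
crop(s,170,200,280,340,4.2,'s10.png')
"
```

```text
t 10.4 pos [0.5222 0.1852 0.2487] q [-0.36  0.59 -0.11  1.79  0.09  0.77 -2.15] F [0.36 0.66 0.28] gap 0.0498
tool x [ 6.e-04  5.e-04 -1.e+00] jaw yaw -1.638
shift cm [1.907e+01 2.000e-02 1.000e-02]
```

View pics/s10.png

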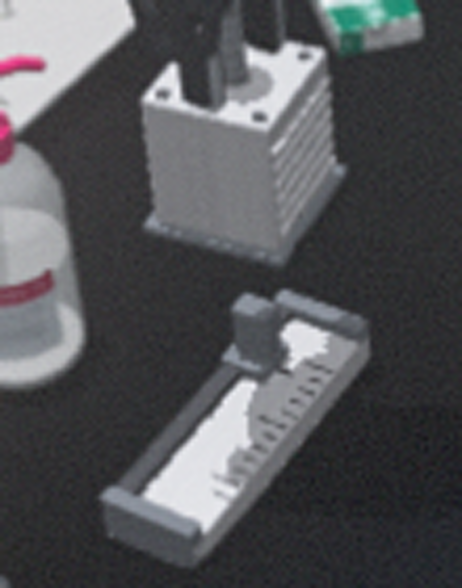

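Emit:
drive_tool(
  xyz=[
    [4,0,0],
    [8,0,0],
    [12,0,0],
    [16,0,0],
    [18.5,0,0],
    [18.9,0,0],
    [18.9,0,0],
  ],
  twist=[0,0,0,0,0,0,0],
)

```text
time_s: 11.15
tool_pos: [0.5246, 0.1845, 0.061]
eef_rot: [1.263, 1.174, -1.258]
force: [-0.1, -0.3, 0.5]
finger_gap: 0.0501
```

```bash
python3 -c "
from h import *
to([.5225,.1852,.060])
s=snapshot('side')
crop(s,170,200,280,340,4.2,'s11.png')
"
```

```text
t 11.15 pos [0.5246 0.1845 0.061 ] q [-0.39  0.89 -0.06  1.91  0.14  0.35 -2.19] F [-0.08 -0.33  0.47] gap 0.0501
tool x [ 0.0033  0.0011 -1.    ] jaw yaw -1.641
shift cm [ 0.1  -0.22 -0.06]
```

View pics/s11.png

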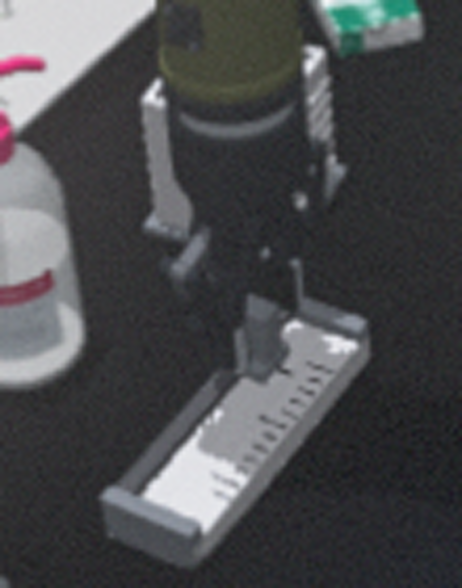

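Straddling the tab. Close.

Emit:
drive_tool(
  xyz=[
    [0,-0.2,0],
    [0,-0.2,0],
    [0,-0.2,0],
    [0,-0.2,0],
    [0,-0.2,0],
    [0,-0.2,0],
  ],
  twist=[0,0,0,0,0,0],
  claw=1,
  force=25,
)

```text
time_s: 11.8
tool_pos: [0.524, 0.1852, 0.0634]
eef_rot: [1.266, 1.172, -1.254]
force: [0.1, 0.3, 7.3]
finger_gap: 0.0157
```

```bash
python3 -c "
from h import *
to(None)
p=monitor.observe()['tool_pos']; to(p+.031*np.array([.0695,.9976,0]))
o=np.array([.485,.171,0]);y=np.array([.0695,.9976,0]);print('reading est',(p-o)@y)
"
```

```text
t 11.8 pos [0.524  0.1852 0.0634] q [-0.39  0.88 -0.06  1.91  0.14  0.34 -2.2 ] F [0.14 0.29 7.26] gap 0.0157
tool x [ 0.0073  0.0024 -1.    ] jaw yaw -1.64
t 11.8 pos [0.524  0.1852 0.0634] q [-0.39  0.88 -0.06  1.91  0.14  0.34 -2.2 ] F [0.14 0.29 7.26] gap 0.0157
tool x [ 0.0073  0.0024 -1.    ] jaw yaw -1.64
shift cm [ 0.01 -0.   -3.1 ]
reading est 0.016840128180443528
```

Emit:
drive_tool(
  xyz=[
    [-0.2,0,-0.5],
    [-0.2,0,-1],
    [-0.2,0,-1.5],
    [-0.2,0,-2],
    [-0.2,0,-2.5],
    [-0.2,0,-3.05],
    [-0.2,0,-3.05],
    [-0.2,0,-3.05],
  ],
  twist=[0,0,0,0,0,0,0,0],
)

```text
time_s: 12.6
tool_pos: [0.5256, 0.2169, 0.0646]
eef_rot: [1.265, 1.174, -1.253]
force: [4.1, 0.6, -26.9]
finger_gap: 0.0152
```

```bash
python3 -c "
from h import *
p=monitor.observe()['tool_pos']; to(None)
o=np.array([.485,.171,0]);y=np.array([.0695,.9976,0]);print('reading est',(p-o)@y)
"
```

```text
t 12.6 pos [0.5256 0.2169 0.0646] q [-0.44  0.89 -0.06  1.87  0.12  0.38 -2.23] F [  4.06   0.64 -26.93] gap 0.0152
tool x [ 0.0065  0.0034 -1.    ] jaw yaw -1.639
reading est 0.04865374688879854
```

Emit:
drive_tool(
  xyz=[
    [0.1,0,0],
    [0.1,0,0],
    [0,0,0],
    [0,0,0],
    [0,0,0],
  ],
  twist=[0,0,0,0,0],
  claw=4.5,
)

```text
time_s: 13.1
tool_pos: [0.526, 0.2172, 0.0654]
eef_rot: [1.266, 1.174, -1.252]
force: [0.4, -0.7, -0.0]
finger_gap: 0.0448
```

Emit:
drive_tool(
  xyz=[
    [-3,0,0],
    [-7,0,0],
    [-12,0,0],
    [-17,0,0],
    [-20,0,0],
    [-20,0,0],
  ],
  twist=[0,0,0,0,0,0],
)

```text
time_s: 13.7
tool_pos: [0.5271, 0.2176, 0.2705]
eef_rot: [1.275, 1.17, -1.243]
force: [-0.2, -0.2, 0.3]
finger_gap: 0.0449
```

```bash
python3 -c "
from h import *
to([.3,-.3,.3])
s=snapshot('side');t=snapshot('top')
crop(s,185,260,270,340,7,'s12.png');cv2.imwrite('pics/t12.png',t['frame'][:,:,::-1])
"
```

```text
t 13.7 pos [0.5271 0.2176 0.2705] q [-0.41  0.58 -0.1   1.73  0.07  0.82 -2.19] F [-0.2  -0.24  0.28] gap 0.0449
tool x [ 0.017   0.0088 -0.9998] jaw yaw -1.64
shift cm [ -3.79 -19.02  53.17]
```

View pics/s12.png

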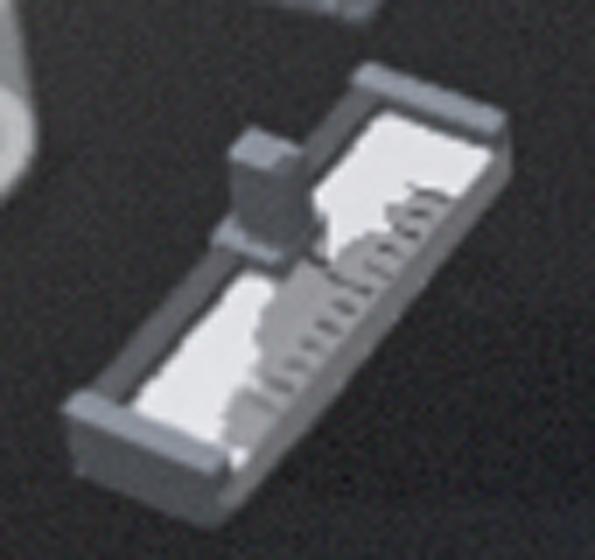

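View pics/t12.png

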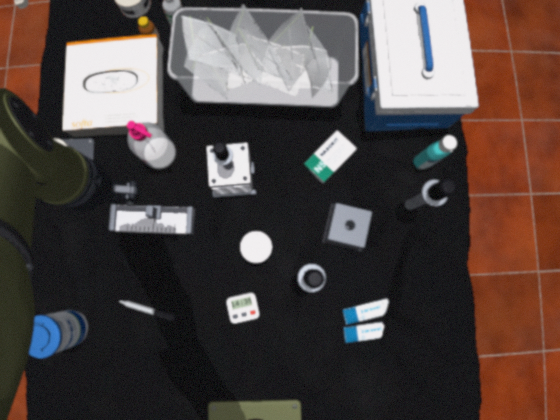

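```bash
python3 -c "
from h import *
to([.527,.217,.38]);to([.45,-.25,.38])
"
```

```text
t 13.8 pos [0.5244 0.2163 0.2659] q [-0.41  0.58 -0.1   1.73  0.07  0.82 -2.19] F [ 0.08  0.61 -0.36] gap 0.0455
tool x [ 0.0087  0.0047 -1.    ] jaw yaw -1.64
shift cm [-11.4    0.35  -0.14]
t 13.8 pos [0.5244 0.2163 0.2659] q [-0.41  0.58 -0.1   1.73  0.07  0.82 -2.19] F [ 0.08  0.61 -0.36] gap 0.0455
tool x [ 0.0087  0.0047 -1.    ] jaw yaw -1.64
shift cm [-11.69  -4.12  46.97]
```

Emit:
drive_tool(
  xyz=[
    [-4,0,0],
    [-8,0,0],
    [-11.5,0,0],
    [-11.7,-0.5,5],
    [-11.7,-1,10],
    [-11.7,-1.5,15],
    [-11.7,-2,20],
    [-11.7,-2.5,25],
  ],
  twist=[0,0,0,0,0,0,0,0],
)

```text
time_s: 14.6
tool_pos: [0.4799, -0.0325, 0.3797]
eef_rot: [1.265, 1.176, -1.254]
force: [0.5, 0.2, 0.8]
finger_gap: 0.0451
```

Emit:
drive_tool(
  xyz=[
    [0,-0.5,4],
    [0,-1,8],
    [0,-1.5,12],
    [0,-2,16],
    [0,-2,20],
    [0,-2,20],
    [0,-2,20],
  ],
  twist=[0,0,0,0,0,0,0],
)

```text
time_s: 15.3
tool_pos: [0.4453, -0.231, 0.3768]
eef_rot: [1.267, 1.179, -1.257]
force: [0.5, 0.7, -0.5]
finger_gap: 0.0449
```

```bash
python3 -c "
from h import *
to(None)
s=snapshot('side');t=snapshot('top')
import pickle;pickle.dump((t,s),open('v13.pkl','wb'))
crop(t,100,195,205,245,7,'t13r.png');crop(s,185,260,270,340,7,'s13r.png');crop(s,190,150,270,270,5,'s13b.png');cv2.imwrite('pics/t13.png',t['frame'][:,:,::-1])
"
```

```text
t 15.3 pos [ 0.4453 -0.231   0.3768] q [ 0.4   0.37 -0.01  1.74 -0.    1.03 -1.25] F [ 0.45  0.73 -0.52] gap 0.0449
tool x [ 0.0015  0.0062 -1.    ] jaw yaw -1.642
```

View pics/t13r.png

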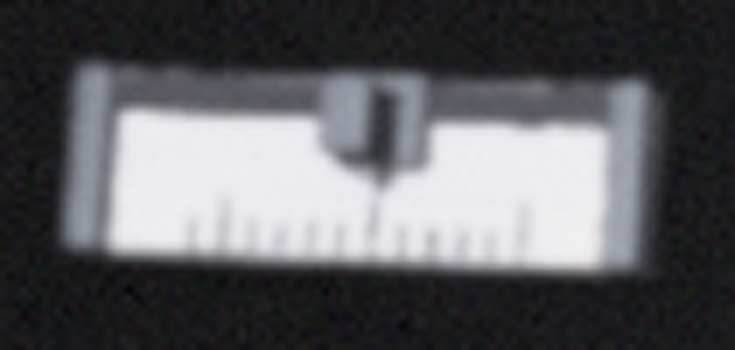

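View pics/s13r.png

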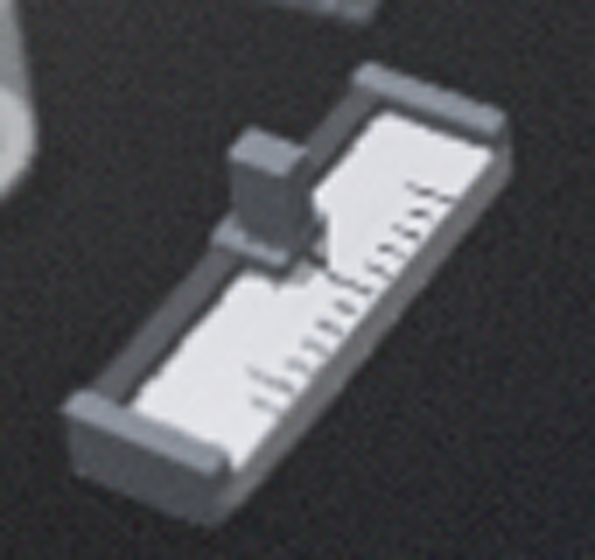

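View pics/s13b.png

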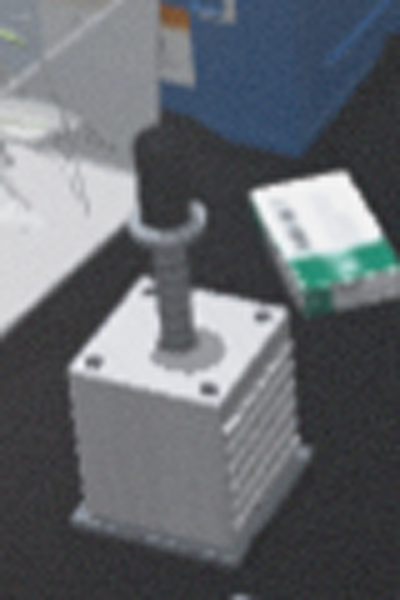

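View pics/t13.png

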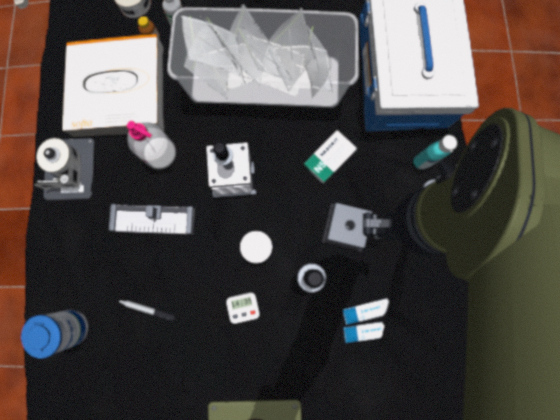

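```bash
python3 -c "
from h import *
import pickle;t,s=pickle.load(open('v13.pkl','rb'))
crop(t,195,130,255,205,8,'t13b.png');crop(s,205,165,245,230,9,'s13c.png')
"
```

```text
(no output)
```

View pics/t13b.png

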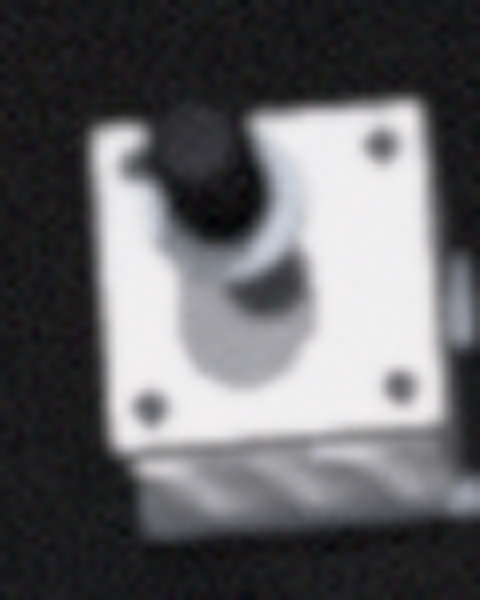

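View pics/s13c.png

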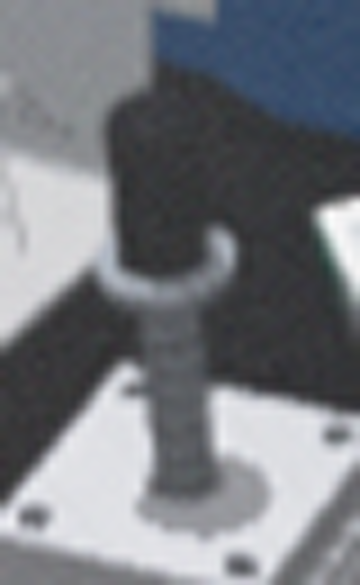

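```bash
python3 -c "
from h import *
import pickle;t,s=pickle.load(open('v13.pkl','rb'))
g=cv2.resize(s['frame'][165:230,205:245],None,fx=9,fy=9,interpolation=cv2.INTER_CUBIC)
a=np.linspace(0,2*np.pi,73)
for D in (.044,.047,.050):
  z=.225-D
  for nm,h in (('bot',0),('top',.006)):
    C=np.array([proj(s,[.6160+.02*np.cos(q),.0385+.02*np.sin(q),z+h]) for q in a])
    E=(C-[205,165]+.5)*9
    print(D,nm,'ymax',E[:,1].max().round(1),'ymin',E[:,1].min().round(1),'x',E[:,0].min().round(1),E[:,0].max().round(1),'grip top t',proj(t,[.616,.0385,.281-D]).round(2))
print('t px',(np.array([197,145])+.5)/8-.5+[195,130], tri(t,(np.array([197,145])+.5)/8-.5+[195,130],s,(221.4,176.2)))
E
"
```

```text
0.044 bot ymax 300.7 ymin 220.1 x 94.6 237.1 grip top t [218.38 147.  ]
0.044 top ymax 282.8 ymin 202.5 x 92.7 235.5 grip top t [218.38 147.  ]
0.047 bot ymax 309.5 ymin 228.8 x 95.5 237.8 grip top t [218.61 147.47]
0.047 top ymax 291.8 ymin 211.3 x 93.6 236.3 grip top t [218.61 147.47]
0.05 bot ymax 318.4 ymin 237.6 x 96.4 238.6 grip top t [218.83 147.94]
0.05 top ymax 300.7 ymin 220.1 x 94.6 237.1 grip top t [218.83 147.94]
t px [219.1875 147.6875] (array([0.61617343, 0.03772176, 0.23183145]), np.float64(5.40436335689387e-05))
```

```bash
python3 -c "
from h import *
to(None);print(workorder.job_done())"
```

```text
t 15.4 pos [ 0.4462 -0.2291  0.3774] q [ 0.39  0.37 -0.01  1.74 -0.    1.03 -1.25] F [ 0.27 -0.4  -0.35] gap 0.0448
tool x [ 0.0028  0.0065 -1.    ] jaw yaw -1.637
the job is handed in; nothing more can be done
None
```

I handed the job in at 15.4 s. The rod stands in the well at a depth of about 47 mm, and the cursor is set to about 47–48 mm. `job_done()` gives no verdict, so this rests on my own checks.

**Rod:** I took the smallest rod from its stand and lowered it in steps of at most 5 mm. It touched the floor at a tool height of 0.2118 m, where the vertical force went from about −2 N to +3 N, then to +11 N under a slightly harder push. I took the load off, let go and backed away. The last pictures show the rod upright in the well.

**Depth:** The estimates differ by about 3 mm:

| Source | Depth (mm) |
|---|---|
| Arm height at contact | about 47.2 |
| Collar, side view | about 45–47 |
| Grip top, top view | about 48–49 |

I used 47 mm.

**Cursor:** I pinched the tab and slid it along the rule. In the last top view the pointer sits about 2 mm short of tick 50, so it reads about 48 mm. The move's own estimate was 48.7 mm. All of these are within the 4 mm allowance.

**Other checks:**
- While I slid the cursor, the gripper pulled up on its tab with about 27 N, under the 40 N limit.
- The specimen cup and the carton look unmoved in the pictures. I did not measure their positions again.
- The arm ended clear of everything, with the force reading near zero.

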